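Clamp a sensor housing in a V-block with a rising-stem screw

ROBOT

A 6-joint arm with a two-finger parallel gripper is mounted at the origin on the work surface. World frame = base frame: x ahead of the robot, y to its left, z up, the work surface at z = 0. Lengths are in m, angles in rad, forces in N, time in s.
With the tool pointing down it reaches from about 0.225 to 0.725 m from the base axis. Payload 3.1 kg.
Tool frame: the origin (TCP) lies midway between the tips of the shut fingers; the grasp point (between the pads) lies 19 mm behind it; z points along the fingers, y is the line along which they close (so a half turn about z gives the same grasp; the last joint's range is limited). The gripper opens to 85 mm and grips with 20 to 120 N. Pads are 22 mm wide; open, the fingers measure 114 mm over their backs; the gripper's body (76 mm by 85 mm) begins 54 mm behind the grasp point. The pads swing forward as they close: fully open they stand 13 mm farther back than shut.
Start: joints at [1.119, 0.048, 0.099, 1.622, 0, 1.443], TCP at [0.167, 0.498, 0.231] pointing down, gripper open.
Joint ranges: [-2.91, 2.91], [-0.99, 1.94], [-1.21, 1.42], [-2.12, 2.29], [-1.49, 1.47], [-3.14, 3.14]. Speed limits (rad/s): [2.79, 2.79, 3.14, 3.14, 3.14, 3.14].

INTERFACE

Orientations are given as [roll, pitch, yaw] about the fixed x, y, z axes, in that order (R = Rz(yaw) Ry(pitch) Rx(roll)).
In Python, from cell import get_state, read_camera, job_done, find_in gives the robot as it stands. The module is installed in compiled form; this text tells all that it offers.
- The arm moves only by the shell command python3 -m jog 'ROWS' [FORCE]. ROWS is JSON, one flat list of numbers, 5 for each row, row after row: the opening, from -1 (shut) to 1 (fully open), so that 0 is half open, then the shift along the tool's x, y, z in units of 30 mm (1.0 is 30 mm), then the turn about the tool's z in units of 6 degrees (1.0 is 6 degrees). A call has 1 to 8 rows; each row shifts and turns the commanded pose from where the row before left it, along the tool's axes as they then stand; what a row does not reach is not made up. A row lasts 1/10 s, in which the tool goes at most 50 mm and 8.59 degrees, less where a joint would pass 70% of its speed; a pose out of reach is approached as far as the arm can. A call with a number of a shift or a turn outside -1 to 1 is refused whole. A call with a gripper value outside its range is refused whole. The fingers move at their own pace and stop on an object; FORCE is the grip in N (left out, the last holds). Time passes only in rows, so rows that do not move let the fingers close. It gives the time, the measured TCP pose, the force, the opening and the grip force at its end, in the units of the state.
- get_state(): the state, without advancing time (a new reading comes with each control period).
- read_camera(name): name is "scene" or "top" or "wrist"; returns a dict with "frame" (480x640x3 uint8, blue, green, red), "camera_matrix" (3x3 intrinsics, pixels), "world_from_camera" (4x4, takes a point from camera to world coordinates). Camera axes: x right, y up, looking along -z (the intrinsics and any distortion apply to the point x, -y, -z); pixel columns grow to the right and rows downward; lengths in m; the calibration is good to about 2 mm. The wrist camera is an equidistant fisheye: a pixel r from the principal point sees the ray r / f radians off the axis. A picture is of the moment at which its call begins. There is no depth.
- job_done(): hands the job in; it is judged then, once.
Trained networks look in the newest picture that a camera, given by its name, has taken for a name from the list of things; names that differ only in an ending like _2 or _b are one class to them, and where a whole thing is asked for, a point or a joint stands for the part that bears it (a point fixed in the world has none). Each returns a list of dicts, best first, with "confidence" (0 to 1); they miss things now and then, are a little off and sometimes report something else, mostly with a low value. They report only what shows in the picture. A call takes as long as a camera call.
- find_in(camera, name): "pixel" ([row, column] in pixels, amid what is visible of it).
The state is a dict: "time": time; "q": joint angles; "dq": joint speeds; "joint_efforts": joint torques, N m; "position": TCP position; "ee_rot": TCP orientation; "wrist_force": force on the tool from outside, world axes, zero at the start; "ft_torque": the same for the moment, N m; "grip_width": finger opening in m; "gripper_force": force on a finger pad.
Only numpy, scipy, OpenCV 4.12 (cv2) and the standard library are available. Lean on these libraries where they do the work, as an engineer would, in place of code of your own. Each camera call takes 0.05 s, during which the arm holds its last target. There are 200 camera calls.

TASK

Draw the sensor housing out of the storage sleeve by its barrel, lay it on the bench and let go, then take it by its square head and slide the barrel under the clamp's arm and down into the V groove, fully home, with the head's shoulder up against the open end of the V-block. Let go of it, then turn the wing knob clockwise, regripping and following it down, until you feel the sprung pad press firmly on the barrel, and stop soon after the resistance begins to climb so as not to crush it. Leave the screwdriver, tin and open enclosure where they are.

Things in the scene. Friction and masses are not known exactly. Their poses are not given: they have to be found in the camera images.
- work: Loose sensor housing, about 0.16 kg (varies): black square head 45 long, 32 x 32 mm, and round aluminium barrel, 28 mm diameter, 110 mm long, on one axis. Origin on the axis at the shoulder between them; x along the axis: head -45 to 0, barrel 0 to 110 mm; it balances near x = 20. At the start it lies level in the sleeve, head inside, the last 35 to 45 mm of barrel outside.
- work_head (a point): Centre of the square head (on the axis, 22.5 mm from the shoulder, 16 mm above the head's underside); axes as work.
- work_barrel (a point): Middle of the round barrel (on the axis, 55 mm from the shoulder); axes as work.
- mouth (a point): Centre of the mouth of the grey storage sleeve, a fixed tunnel 130 long, 56 wide, 77 mm high outside; x points into it, z up. Opening 44 wide, 42 mm high, its floor 30 mm above the bench (16 mm below this point). The back and roof are closed: the work comes out only by a straight pull of about 120 mm along -x.
- clamp: V-block screw clamp, fixed; origin on the bench under the middle of the V groove, x along the groove from the open end to the column, z up. V-block x -35 to 35 mm, 54 wide, shoulders 48 mm high; 90 degree groove, bottom 30 mm up. Column x 89 to 121 mm; arm over the groove x 0 to 121, 30 wide, z 106 to 124 mm, collar to 127. Screw axis at x = 15 mm. The work goes in along +x under the arm.
- seat (a point): In the middle of the V-block, where the axis of a seated 28 mm barrel runs, 49.8 mm above the bench; axes as clamp.
- v_end (a point): On the same axis, in the plane of the V-block's open end (35 mm in -x from the seat): the shoulder of the seated work comes up against it, the head outside.
- stem: Screw stem, carrying knob and pad; sinks without turning. Origin on the screw axis at the knob's underside, z up, 160 mm above the bench at knob 0. The rubber pad (22 mm across) hangs under the arm; its setting differs each time, unmeasured: at knob 0 it is 12.5 to 21.5 mm above a seated barrel. Sprung, 8 N per mm: 20 N is right, under 8 N loose, over 40 N crushes.
- knob (a joint): Angle of the wing knob (rad), growing clockwise seen from above; it lowers stem, knob and pad by 5.73 mm per rad (36 mm a turn). Range -0.6 to 5.6; starts at -0.2 to 0.3. Running friction 0.26 N m, which also locks it; each newton on the pad adds 0.0057 N m.
- knob_grip (a point): Grip point of the black wing knob, on the screw axis, 17 mm above the knob's underside, 11 mm below its top. The knob is an upright bar 38 mm long along its x, 14 mm thick along its y (grip across this), 28 mm high; z up. Sinks with the knob; when clamped its underside is still 5 mm or more above the arm's collar.
- screwdriver: Bystander: a screwdriver lying on the bench; x along it. Leave alone.
- tin: Bystander: an open brass tin, 60 mm across, 50 mm high; origin under its centre. Leave alone.
- enclosure: Bystander: an open black enclosure with a circuit board, 106 x 70 x 32 mm; origin under its centre. Leave alone.

How it is judged:
By the outcome, as a careful person would: the job done as asked, in the order asked, and still so for the second after the job is handed in, with the robot touching nothing.
It also fails if it takes over 72 s, if anything falls off the work surface, if the arm or the gripper's body presses on something with over 40 N, if the wrist force passes 120 N, or if a joint passes its speed limit or range.

## Working session

There is one attempt and no reset: what is moved stays moved. The work goes in short steps, Python scripts to look and compute and a shell command to move; the robot and the scene stay as the last step left them, time stands still between calls to the robot, and variables do not carry over. Pictures are saved under pics/ and viewed, at most 13 in all, crops included, and the job is handed in when it is done.

```bash
mkdir -p pics; ls; cat > h.py <<'E'
import numpy as np, cv2, json
from cell import get_state, read_camera, job_done, find_in
def ray(cam, rc):
    K=np.array(cam["camera_matrix"]);T=np.array(cam["world_from_camera"])
    r,c=rc
    x=(c-K[0,2])/K[0,0];y=(r-K[1,2])/K[1,1]
    if cam.get("name")=="wrist":
        th=np.hypot(x,y);s=np.sin(th)/max(th,1e-9);d=np.array([x*s,-y*s,-np.cos(th)])
    else: d=np.array([x,-y,-1])
    d=T[:3,:3]@d;return T[:3,3],d/np.linalg.norm(d)
def cam(n):
    c=read_camera(n);c["name"]=n;return c
def onz(c,rc,z):
    o,d=ray(c,rc);return o+d*(z-o[2])/d[2]
def proj(c,p):
    K=np.array(c["camera_matrix"]);T=np.array(c["world_from_camera"])
    v=T[:3,:3].T@(np.array(p)-T[:3,3]);x,y,z=v[0],-v[1],-v[2]
    if c["name"]=="wrist":
        r=np.hypot(x,y);th=np.arctan2(r,z);x,y=x/r*th,y/r*th
    else: x,y=x/z,y/z
    return K[1,1]*y+K[1,2],K[0,0]*x+K[0,2]
def tri(rays):
    A=0;b=0
    for o,d in rays:
        P=np.eye(3)-np.outer(d,d);A=A+P;b=b+P@o
    return np.linalg.solve(A,b)
E
python3 - <<'E'
from h import *
np.set_printoptions(precision=4,suppress=True)
s=get_state();print(s)
for n in ["scene","top"]:
    c=cam(n);cv2.imwrite(f"pics/{n}0.png",c["frame"]);print(n,c["camera_matrix"],c["world_from_camera"])
    for k in ["work","work_barrel","mouth","clamp","seat","v_end","knob_grip","stem","screwdriver","tin","enclosure"]:
        print(k,[(np.round(f["pixel"],1).tolist(),round(f["confidence"],2),onz(c,f["pixel"],0.05).round(3).tolist()) for f in find_in(n,k)[:2]])
E
```

```text
pics
{'time': 0.0, 'q': array([ 1.1192,  0.0488,  0.0975,  1.622 , -0.    ,  1.443 ]), 'dq': array([-0.0004, -0.0004, -0.0022, -0.001 ,  0.0003,  0.0014]), 'joint_efforts': array([ -0.0002, -33.8782,  32.0015,   0.0202,  -0.0002,  -0.    ]), 'position': array([0.1668, 0.4971, 0.2301]), 'ee_rot': array([-3.1392, -0.0003,  2.8178]), 'wrist_force': array([-0.4386,  0.4066, -0.2973]), 'ft_torque': array([-0.0243, -0.0571, -0.014 ]), 'gripper_force': 0.0, 'grip_width': 0.08526181086374093}
scene [[622.4827   0.     310.028 ]
 [  0.     622.4827 241.2234]
 [  0.       0.       1.    ]] [[ 0.2284 -0.5722  0.7877  1.5553]
 [ 0.9734  0.1509 -0.1726 -0.1979]
 [-0.0201  0.8061  0.5914  0.8511]
 [ 0.      0.      0.      1.    ]]
work [([268.6, 396.1], 0.82, [0.625, 0.184, 0.05])]
work_barrel [([270.0, 396.3], 0.71, [0.63, 0.183, 0.05])]
mouth [([256.6, 430.8], 0.58, [0.606, 0.268, 0.05])]
clamp [([277.7, 206.2], 0.69, [0.556, -0.196, 0.05]), ([225.6, 212.5], 0.24, [0.374, -0.164, 0.05])]
seat [([280.0, 206.9], 0.7, [0.564, -0.195, 0.05])]
v_end [([277.3, 203.0], 0.57, [0.553, -0.202, 0.05])]
kn
[... 465 characters left out ...]
01  1.2932]
 [ 0.      0.      0.      1.    ]]
work [([236.8, 257.0], 0.57, [0.606, 0.195, 0.05]), ([339.3, 209.8], 0.18, [0.349, 0.309, 0.05])]
work_barrel [([253.1, 407.1], 0.72, [0.56, -0.185, 0.05]), ([234.8, 259.5], 0.53, [0.611, 0.188, 0.05])]
mouth [([242.2, 227.8], 0.73, [0.592, 0.269, 0.05])]
clamp [([262.3, 413.1], 0.92, [0.536, -0.199, 0.05]), ([234.0, 258.6], 0.71, [0.613, 0.191, 0.05])]
seat []
v_end [([260.7, 411.3], 0.59, [0.541, -0.195, 0.05])]
knob_grip [([251.4, 406.0], 0.43, [0.564, -0.183, 0.05])]
stem []
screwdriver [([182.0, 342.1], 0.75, [0.746, -0.024, 0.05])]
tin [([324.4, 444.4], 0.86, [0.382, -0.271, 0.05])]
enclosure [([337.7, 213.3], 0.72, [0.353, 0.301, 0.05])]
```

View pics/scene0.png

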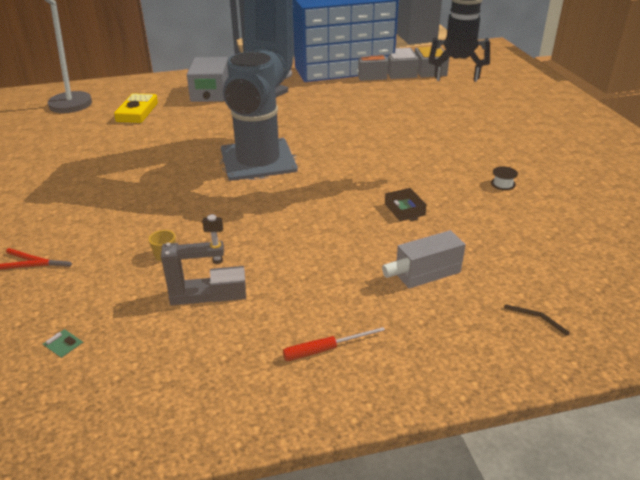

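View pics/top0.png

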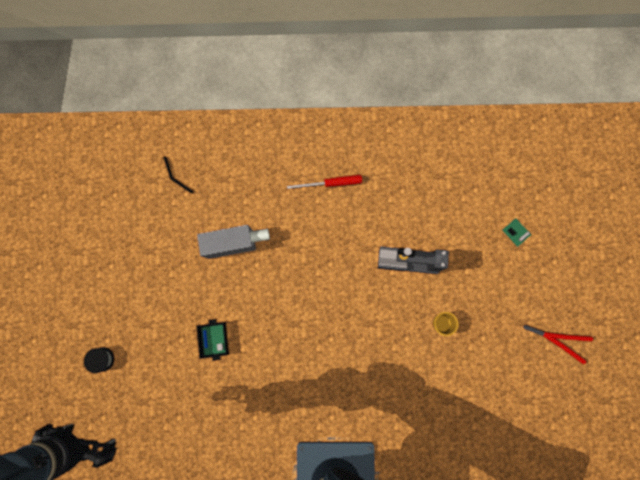

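The scene view shows the sleeve at about (258,430) with the barrel out at (268,395), and the clamp at (275,207) with its knob at (224,212). In the top view the sleeve is at (241,226) with its mouth to the right, and the clamp is at (260,412) with its open end to the left. I'll take enlarged crops to get the axes.

```bash
python3 - <<'E'
from h import *
a=cv2.imread("pics/top0.png")
A=cv2.resize(a[210:280,190:280],None,fx=6,fy=6,interpolation=cv2.INTER_CUBIC)[:290+130]
B=cv2.resize(a[235:285,370:460],None,fx=6,fy=6,interpolation=cv2.INTER_CUBIC)
A=A[:300]
cv2.imwrite("pics/crop0.png",np.vstack([A,B[:300]]))
E
```

```text
(no output)
```

View pics/crop0.png

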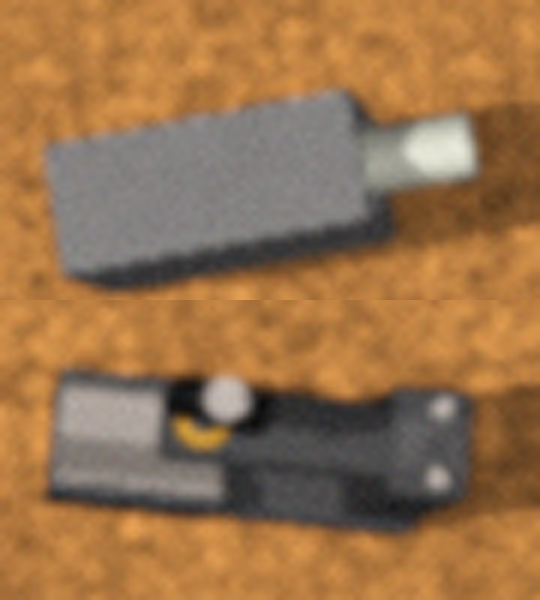

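The crop shows the sleeve roof corners at (148,45), (92,350), (220,372) and (275,65), with the barrel tip at about (145,475). The V-block's open end runs from (378,62) to (488,52).

```bash
python3 - <<'E'
from h import *
np.set_printoptions(precision=4,suppress=True)
c=cam("top")
P=lambda x,y,r0,c0,z,y0=0: onz(c,(r0+(y-y0)/6-.4,c0+x/6-.4),z)
a,b,d,e=[P(x,y,210,190,.077) for x,y in[(45,148),(350,92),(372,220),(65,275)]]
print("roof",a,b,d,e,"L",np.linalg.norm(b-a),"W",np.linalg.norm(d-b))
ax=(b+d-a-e);print("out dir",np.degrees(np.arctan2(ax[1],ax[0])),"mouth",(b+d)/2)
t=P(475,147,210,190,.046);print("tip",t)
f,g=[P(x,y,235,370,.048,300) for x,y in[(62,378),(52,488)]]
print("vend",f,g,(f+g)/2,np.linalg.norm(f-g),"xdir",np.degrees(np.arctan2((f-g)[1],(f-g)[0]))-90)
h,i=[P(x,y,235,370,.124,300) for x,y in[(470,395),(465,500)]]
print("col end",h,i,(h+i)/2)
s=cam("scene")
print("knob tri",tri([ray(s,find_in("scene","knob_grip")[0]["pixel"]),ray(c,(251,405))]), ray(c,(235+98/6,370+228/6)),P(228,398,235,370,.188,300))
E
```

```text
roof [0.6094 0.3409 0.077 ] [0.6316 0.2134 0.077 ] [0.5776 0.2035 0.077 ] [0.5559 0.3311 0.077 ] L 0.12946633771842814 W 0.054914946504357076
out dir -80.23047508866676 mouth [0.6046 0.2084 0.077 ]
tip [0.6128 0.1651 0.046 ]
vend [ 0.5748 -0.1175  0.048 ] [ 0.5283 -0.1122  0.048 ] [ 0.5515 -0.1148  0.048 ] 0.046770708759914056 xdir -96.43421099265117
col end [ 0.5563 -0.2706  0.124 ] [ 0.5148 -0.267   0.124 ] [ 0.5356 -0.2688  0.124 ]
knob tri [ 0.5498 -0.1657  0.171 ] (array([ 0.4099, -0.0043,  1.2932]), array([ 0.1219, -0.1447, -0.9819])) [ 0.5481 -0.1663  0.188 ]
```

```bash
cat > go.py <<'E'
import sys
from h import *
# usage: go.py x y z yawdeg -> turn (units), then shift units in tool axes after the turn
x,y,z,w=map(float,sys.argv[1:5]);s=get_state();p=s["position"];yaw=s["ee_rot"][2]
d=(np.degrees(yaw)-w+180)%360-180;a=np.radians(w);D=np.array([x,y,z])-p
u=np.array([np.cos(a),np.sin(a),0]);v=np.array([np.sin(a),-np.cos(a),0])
print("turn",round(d/6,2),"shift",np.round(np.array([D@u,D@v,-D[2]])/.03,3),"pos",p.round(4),"rot",np.degrees(s["ee_rot"]).round(2),"F",s["wrist_force"].round(1),"t",round(s["time"],2))
E
python3 -m jog '[1,0,0,0,1, 1,0,0,0,1, 1,0,0,0,1, 1,0,0,0,1, 1,0,0,0,1, 1,0,0,0,1, 1,0,0,0,1, 1,0,0,0,1]'
python3 -m jog '[1,0,0,0,1, 1,0,0,0,1, 1,0,0,0,0.27, 1,-0.95,0.95,0,0, 1,-0.95,0.95,0,0, 1,-0.95,0.95,0,0, 1,-0.95,0.95,0,0, 1,-0.95,0.95,0,0]'
python3 -m jog '[1,-0.95,0.95,0.3,0, 1,-0.95,0.95,0.3,0, 1,-0.95,0.95,0.3,0, 1,-0.95,0.95,0.3,0, 1,-0.95,0.95,0.3,0, 1,-0.95,0.95,0.3,0, 1,-0.95,0.95,0.3,0, 1,0,0,0,0]'
python3 go.py 0.6083 0.1867 0.13 99.8
python3 - <<'E'
from h import *
print(get_state())
E
```

```text
time: 2.15
position: [0.167, 0.4977, 0.2313]
ee_rot: [-3.142, 0.0, 1.976]
wrist_force: [-0.2, 0.3, -0.3]
grip_width: 0.0857
gripper_force: 0.0
time: 2.95
position: [0.3329, 0.3806, 0.2315]
ee_rot: [3.141, -0.0, 1.744]
wrist_force: [-0.7, 0.4, 0.5]
grip_width: 0.0853
gripper_force: 0.0
time: 3.75
position: [0.5651, 0.2153, 0.1654]
ee_rot: [-3.14, 0.002, 1.738]
wrist_force: [-0.8, 0.2, -0.7]
grip_width: 0.0852
gripper_force: 0.0
turn -0.04 shift [-1.185  1.258  1.18 ] pos [0.5651 0.2153 0.1654] rot [-1.7988e+02  1.2000e-01  9.9590e+01] F [-0.8  0.2 -0.7] t 3.75
{'time': 3.75, 'q': array([ 0.25420962,  0.25418329,  0.1983936 ,  1.51726346, -0.00190527,
        1.65768706]), 'dq': array([ 0.05926091, -0.04921316, -0.02096533,  0.06073095,  0.05287868,
        0.03388622]), 'joint_efforts': array([ -1.07581079, -42.17491508,  33.40722799,  -0.49866686,
        -0.21273172,  -0.1460674 ]), 'position': array([0.56505747, 0.21532009, 0.16539218]), 'ee_rot': array([-3.13950967e+00,  2.09393061e-03,  1.73811955e+00]), 'wrist_force': array([-0.82604248,  0.23945476, -0.66150182]), 'ft_torque': array([0.04181031, 0.00503721, 0.01002655]), 'gripper_force': 0.0, 'grip_width': 0.08523376419721154}
```

```bash

python3 -m jog '[1,-0.6,0.63,0.4,0, 1,-0.6,0.63,0.4,0, 1,0,0,0.38,0, 1,0,0,0,0]'
python3 go.py 0.6083 0.1867 0.13 99.8
python3 - <<'E'
from h import *
c=cam("wrist");cv2.imwrite("pics/w1.png",c["frame"])
print(c["camera_matrix"],c["world_from_camera"])
for k in ["work_barrel","work","mouth"]:
    print(k,[(np.round(f["pixel"],1).tolist(),round(f["confidence"],2),onz(c,f["pixel"],0.046).round(4).tolist()) for f in find_in("wrist",k)[:2]])
u=np.array([.170,-.985])
for l in (0,22,44): print(proj(c,[*(np.array([.6046,.2084])+u*l/1000),.046]))
E
```

```text
time: 4.15
position: [0.6041, 0.19, 0.1304]
ee_rot: [-3.137, -0.0, 1.743]
wrist_force: [-1.0, 0.9, -0.2]
grip_width: 0.0853
gripper_force: 0.0
turn 0.01 shift [-0.131  0.121  0.013] pos [0.6041 0.19   0.1304] rot [-1.7971e+02 -3.0000e-02  9.9840e+01] F [-1.   0.9 -0.2] t 4.15
[[371.64829954   0.         320.86977901]
 [  0.         371.64829954 237.57320702]
 [  0.           0.           1.        ]] [[ 0.98527849 -0.16311473 -0.05118485  0.59089663]
 [ 0.17090225  0.93220144  0.31904999  0.27072884]
 [-0.00432716 -0.3231007   0.9463547   0.27354648]
 [ 0.          0.          0.          1.        ]]
work_barrel [([259.9, 330.2], 0.94, [0.6119, 0.1797, 0.046])]
work [([259.5, 333.3], 0.85, [0.6139, 0.1803, 0.046])]
mouth [([116.0, 333.9], 0.65, [0.5977, 0.2715, 0.046]), ([258.7, 334.4], 0.35, [0.6145, 0.181, 0.046])]
(np.float64(216.83114671966277), np.float64(326.9027444765624))
(np.float64(249.23430062278518), np.float64(326.70226982419183))
(np.float64(279.64410330661167), np.float64(326.4868706717757))
```

View pics/w1.png

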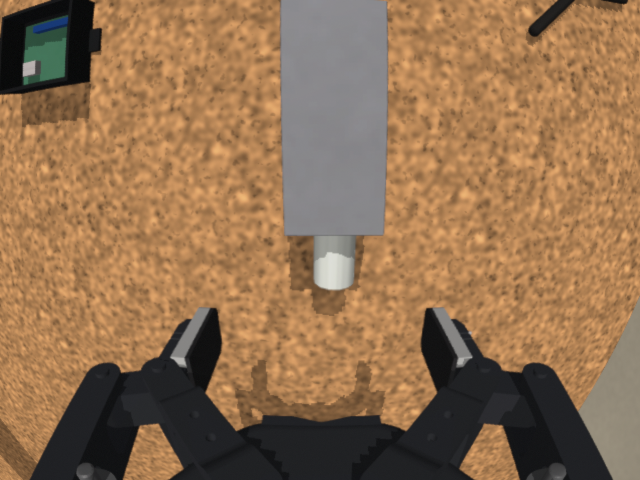

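The wrist view shows the barrel between columns 313 and 355, centred at 334, with its tip at row 288. The roof's mouth edge is at row 235, spanning columns 285–384. The fingers are centred on column 321, so the barrel lies a little to tool +y and is parallel to tool x.

```bash
python3 - <<'E'
from h import *
c=cam("wrist");p=get_state()["position"];a=np.radians(99.8)
u=np.array([np.cos(a),np.sin(a)]);v=np.array([np.sin(a),-np.cos(a)])
for n,rc,z in [("tip",(284,334),.046),("tiptop",(275,334),.06),("roof",(235,334.5),.077),("bar",(255,334),.06)]:
    q=onz(c,rc,z);print(n,q.round(4),"tool x,y mm",((q-p)[:2]@u*1e3).round(1),((q-p)[:2]@v*1e3).round(1))
E
```

```text
tip [0.6201 0.1621 0.046 ] tool x,y mm -30.9 9.4
tiptop [0.6171 0.1751 0.06  ] tool x,y mm -17.7 8.7
roof [0.6108 0.2072 0.077 ] tool x,y mm 15.1 7.9
bar [0.6146 0.1887 0.06  ] tool x,y mm -3.8 8.5
```

```bash

python3 -m jog '[1,-0.23,0.25,0.6,0, 1,0,0,0.6,0, 1,0,0,0.6,0, 1,0,0,0.6,0, 1,0,0,0.6,0, 1,0,0,0.5,0, 1,0,0,0,0, 1,0,0,0,0]' 60
python3 go.py 0.6083 0.1867 0.024 99.8
python3 -m jog '[-1,0,0,0,0, -1,0,0,0,0, -1,0,0,0,0, -1,0,0,0,0, -1,0,0,0,0, -1,0,0,0,0, -1,0,0,0,0, -1,0,0,0,0]' 90
```

```text
time: 5.2
position: [0.6143, 0.1848, 0.0283]
ee_rot: [3.141, 0.0, 1.743]
wrist_force: [-0.4, 0.2, 0.4]
grip_width: 0.0852
gripper_force: 0.0
turn 0.01 shift [ 0.095 -0.186  0.144] pos [0.6143 0.1848 0.0283] rot [179.99   0.    99.85] F [-0.4  0.2  0.4] t 5.2
time: 6.0
position: [0.6148, 0.1846, 0.0287]
ee_rot: [3.14, 0.0, 1.742]
wrist_force: [-0.9, -0.2, 4.7]
grip_width: 0.0253
gripper_force: 88.3
```

```bash

python3 -m jog '[0.2,0,0,0,0, 0.2,0,0,0,0, 0.2,0,0,0,0, 0.2,0,0,0.2,0, 0.2,0,0,0,0]' 90
python3 -m jog '[-1,0,0,0,0, -1,0,0,0,0, -1,0,0,0,0, -1,0,0,0,0, -1,0,0,0,0]' 90
python3 - <<'E'
from h import *
c=cam("wrist");cv2.imwrite("pics/w2.png",c["frame"])
E
```

```text
time: 6.5
position: [0.6133, 0.1844, 0.0202]
ee_rot: [-3.139, 0.0, 1.742]
wrist_force: [-0.9, 0.4, 0.3]
grip_width: 0.0515
gripper_force: 0.0
time: 7.0
position: [0.6144, 0.1846, 0.022]
ee_rot: [3.141, 0.0, 1.742]
wrist_force: [-0.1, 0.4, 0.1]
grip_width: 0.0261
gripper_force: 88.3
```

View pics/w2.png

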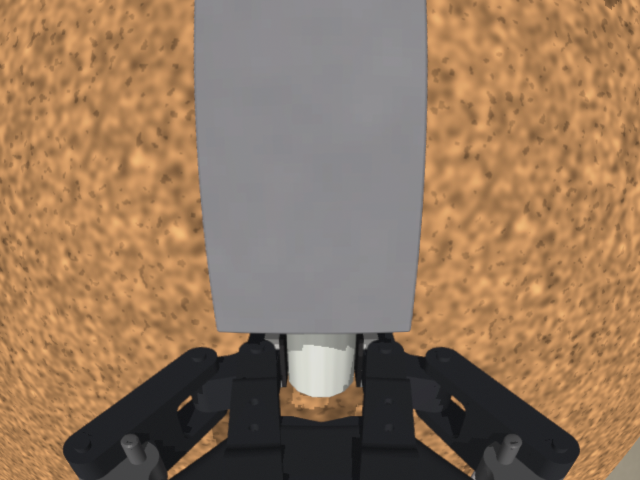

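The wrist view shows the barrel centred between the pads (columns 285–357), aligned with the sleeve, with its tip at row 395. Now I'll pull it straight out.

```bash

python3 -m jog '[-1,-0.3,0,0,0, -1,-0.5,0,0,0, -1,-0.6,0,0,0, -1,-0.6,0,0,0, -1,-0.6,0,0,0, -1,-0.6,0,0,0, -1,-0.6,0,0,0, -1,-0.6,0,0,0]' 110
python3 -m jog '[-1,-0.3,0,0,0, -1,0,0,0,0]'
python3 - <<'E'
from h import *
for n in ["wrist","scene"]:
  c=cam(n);cv2.imwrite(f"pics/{n}3.png",c["frame"])
  for k in ["work_barrel","work_head","work"]:
    print(n,k,[(np.round(f["pixel"],1).tolist(),round(f["confidence"],2),onz(c,f["pixel"],0.046).round(4).tolist()) for f in find_in(n,k)[:2]])
a=cv2.resize(c["frame"][200:340,300:500],None,fx=2,fy=2,interpolation=3)
w=cv2.imread("pics/wrist3.png")
cv2.imwrite("pics/c3.png",np.hstack([a,cv2.resize(w,(373,280))]))
E
```

```text
time: 7.85
position: [0.6369, 0.0524, 0.0215]
ee_rot: [-3.141, 0.0, 1.742]
wrist_force: [-0.4, -0.1, -2.1]
grip_width: 0.0254
gripper_force: 108.0
time: 8.05
position: [0.6387, 0.0438, 0.0217]
ee_rot: [-3.141, 0.0, 1.74]
wrist_force: [0.5, 0.2, -1.2]
grip_width: 0.0252
gripper_force: 108.0
wrist work_barrel [([166.2, 319.9], 0.95, [0.6276, 0.1083, 0.046])]
wrist work_head []
wrist work [([162.7, 319.8], 0.96, [0.6273, 0.1095, 0.046]), ([468.3, 178.1], 0.58, [0.5761, -0.0636, 0.046])]
scene work_barrel [([277.9, 374.1], 0.74, [0.6379, 0.1336, 0.046])]
scene work_head [([274.3, 374.3], 0.76, [0.6271, 0.1375, 0.046])]
scene work [([274.3, 373.7], 0.94, [0.6268, 0.1363, 0.046])]
```

View pics/c3.png

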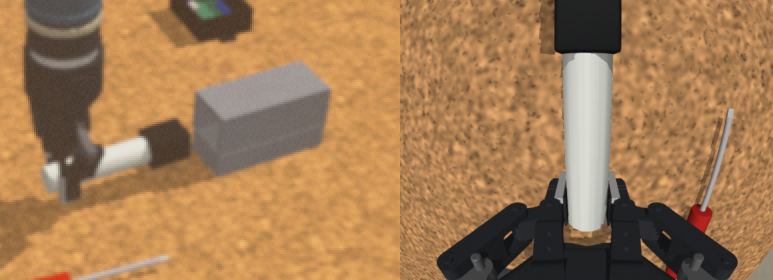

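The housing is out and level: the head is clear of the sleeve mouth and there is bench on all sides. I'll lower it gently until a contact shows.

```bash

python3 -m jog '[-1,-0.3,0,0.2,0, -1,0,0,0.2,0, -1,0,0,0.15,0, -1,0,0,0.05,0, -1,0,0,0,0]' 
python3 -m jog '[-1,0,0,0.05,0, -1,0,0,0,0]' 
python3 -m jog '[-1,0,0,0.05,0, -1,0,0,0,0]' 
python3 -m jog '[-1,0,0,0.05,0, -1,0,0,0,0]'
```

```text
time: 8.95
position: [0.6393, 0.0368, 0.003]
ee_rot: [-3.14, -0.0, 1.742]
wrist_force: [0.3, 0.4, -1.8]
grip_width: 0.0252
gripper_force: 108.1
time: 9.15
position: [0.6401, 0.0368, 0.0025]
ee_rot: [3.141, 0.0, 1.742]
wrist_force: [-0.0, 0.3, -2.1]
grip_width: 0.0253
gripper_force: 108.1
time: 9.35
position: [0.64, 0.0368, 0.0009]
ee_rot: [-3.142, 0.0, 1.742]
wrist_force: [-0.0, 0.3, -2.7]
grip_width: 0.0254
gripper_force: 108.1
time: 9.55
position: [0.6402, 0.0368, 0.0002]
ee_rot: [3.141, 0.0, 1.742]
wrist_force: [-0.9, 0.6, 1.5]
grip_width: 0.0252
gripper_force: 110.4
```

```bash

python3 -m jog '[-1,0,0,0,0, -1,0,0,0,0, -1,0,0,0,0]' 20
python3 -m jog '[-0.3,0,0,0,0, -0.2,0,0,0,0, -0.1,0,0,0,0, 0.1,0,0,0,0, 0.3,0,0,0,0]' 20
python3 -m jog '[1,0,0,0,0, 1,0,0,0,0, 1,0,0,-0.4,0, 1,0,0,-0.8,0, 1,0.6,0,-0.9,0, 1,1,0,-0.9,0, 1,1,0,0,0, 1,0,0,0,0]' 20
python3 - <<'E'
from h import *
c=cam("wrist");cv2.imwrite("pics/w4.png",c["frame"])
for k in ["work_barrel","work_head","work"]:
    print(k,[(np.round(f["pixel"],1).tolist(),round(f["confidence"],2),onz(c,f["pixel"],0.016).round(4).tolist()) for f in find_in("wrist",k)[:2]])
E
```

```text
time: 9.85
position: [0.6402, 0.0368, 0.0001]
ee_rot: [3.141, 0.0, 1.742]
wrist_force: [-1.3, 0.5, 4.0]
grip_width: 0.0255
gripper_force: 111.7
time: 10.35
position: [0.6397, 0.0368, -0.001]
ee_rot: [-3.141, -0.0, 1.742]
wrist_force: [0.1, -1.0, 0.6]
grip_width: 0.0554
gripper_force: 0.0
time: 11.15
position: [0.6274, 0.1173, 0.0927]
ee_rot: [3.137, -0.001, 1.747]
wrist_force: [0.1, -0.2, -0.6]
grip_width: 0.0854
gripper_force: 0.0
work_barrel [([257.3, 317.8], 0.7, [0.6272, 0.1108, 0.016])]
work_head [([253.5, 317.9], 0.76, [0.6268, 0.1133, 0.016])]
work [([255.1, 318.2], 0.88, [0.6272, 0.1123, 0.016]), ([468.3, 175.8], 0.46, [0.5232, -0.1498, 0.016])]
```

View pics/w4.png

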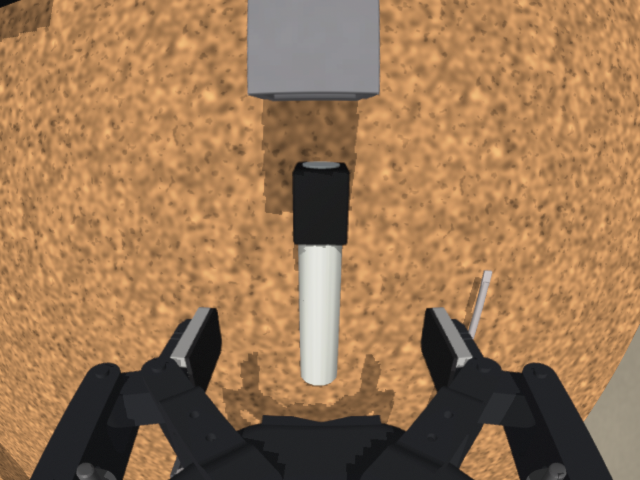

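The wrist view shows the housing lying straight on the bench: head at rows 165–243, columns 293–349, and the barrel tip at row 385. The sleeve edge is at row 98.

```bash
python3 - <<'E'
from h import *
c=cam("wrist");s=get_state();p=s["position"];a=s["ee_rot"][2]
u=np.array([np.cos(a),np.sin(a)]);v=np.array([np.sin(a),-np.cos(a)])
for n,rc,z in [("shoulderL",(243,293),.032),("shoulderR",(243,348),.032),("back",(171,321),.032),("tip",(382,318.5),.014),("roof",(93,313),.077)]:
    q=onz(c,rc,z);print(n,q.round(4),"tool x,y mm",((q-p)[:2]@u*1e3).round(1),((q-p)[:2]@v*1e3).round(1))
print(p,np.degrees(a))
E
```

```text
shoulderL [0.6093 0.1202 0.032 ] tool x,y mm 10.3 -15.6
shoulderR [0.6404 0.1255 0.032 ] tool x,y mm 10.3 15.9
back [0.6181 0.1638 0.032 ] tool x,y mm 51.7 0.4
tip [0.6436 0.0053 0.014 ] tool x,y mm -108.8 -1.4
roof [0.6081 0.2023 0.077 ] tool x,y mm 91.4 -2.9
[0.62646344 0.11271008 0.08901684] 99.77044829756238
```

```bash

python3 -m jog '[1,0.5,0,0.3,0, 1,0.57,0,0.5,0, 1,0,0,0.6,0, 1,0,0,0.6,0, 1,0,0,0.6,0, 1,0,0,0.3,0, 1,0,0,0,0]' 60
python3 go.py 0.62 0.14 0.0015 99.8
python3 -m jog '[-1,0,0,0,0, -1,0,0,0,0, -1,0,0,0,0, -1,0,0,0,0, -1,0,0,0,0, -1,0,0,0,0, -1,0,0,0,0, -1,0,0,0,0]' 60
```

```text
time: 12.1
position: [0.6184, 0.1458, -0.0011]
ee_rot: [-3.136, -0.001, 1.743]
wrist_force: [-0.0, -0.4, -0.3]
grip_width: 0.0853
gripper_force: 0.0
turn 0.01 shift [-0.199  0.021 -0.086] pos [ 0.6184  0.1458 -0.0011] rot [-1.7966e+02 -3.0000e-02  9.9870e+01] F [-0.  -0.4 -0.3] t 12.1
time: 12.9
position: [0.6221, 0.1454, 0.0038]
ee_rot: [3.139, 0.0, 1.742]
wrist_force: [-0.9, 0.1, 6.6]
grip_width: 0.0311
gripper_force: 59.9
```

```bash

python3 -m jog '[-1,0,0,-0.3,0, -1,0,0,-0.7,0, -1,0,0,-0.7,0, -1,0,0,-0.7,0, -1,0,0,-0.7,0.63, -1,0,0,-0.3,1, -1,0,0,0,1, -1,0,0,0,0]' 80
python3 go.py 0.5676 0.0384 0.12 84
python3 -m jog '[-1,-0.7,-0.28,0,0, -1,-0.8,-0.3,0,0, -1,-0.8,-0.3,0,0, -1,-0.8,-0.3,0,0, -1,-0.64,-0.25,0,0, -1,0,0,0,0]' 80
python3 go.py 0.5676 0.0384 0.12 84
```

```text
time: 13.7
position: [0.6208, 0.1452, 0.1041]
ee_rot: [-3.141, 0.0, 1.467]
wrist_force: [-0.5, -0.5, -0.7]
grip_width: 0.0308
gripper_force: 79.2
turn 0.01 shift [-3.725 -1.391 -0.531] pos [0.6208 0.1452 0.1041] rot [-1.7994e+02  1.0000e-02  8.4050e+01] F [-0.5 -0.5 -0.7] t 13.7
time: 14.3
position: [0.5648, 0.036, 0.1031]
ee_rot: [-3.138, 0.001, 1.466]
wrist_force: [0.4, 0.5, -2.2]
grip_width: 0.031
gripper_force: 79.5
turn 0.0 shift [ 0.089  0.085 -0.562] pos [0.5648 0.036  0.1031] rot [-1.798e+02  7.000e-02  8.400e+01] F [ 0.4  0.5 -2.2] t 14.3
```

```bash
python3 - <<'E'
from h import *
c=cam("wrist");cv2.imwrite("pics/w5.png",c["frame"])
for k in ["work_barrel","work_head","clamp","v_end","seat","knob_grip","stem"]:
    print(k,[(np.round(f["pixel"],1).tolist(),round(f["confidence"],2),onz(c,f["pixel"],0.05).round(4).tolist()) for f in find_in("wrist",k)[:2]])
E
```

```text
work_barrel [([329.0, 318.8], 0.66, [0.5593, -0.009, 0.05]), ([409.3, 351.4], 0.28, [0.5751, -0.0829, 0.05])]
work_head [([330.0, 319.3], 0.59, [0.5595, -0.0098, 0.05])]
clamp [([270.3, 566.6], 0.58, [0.7309, 0.0099, 0.05]), ([406.2, 355.0], 0.51, [0.5779, -0.08, 0.05])]
v_end []
seat [([407.0, 354.1], 0.51, [0.5772, -0.0807, 0.05])]
knob_grip []
stem []
```

View pics/w5.png

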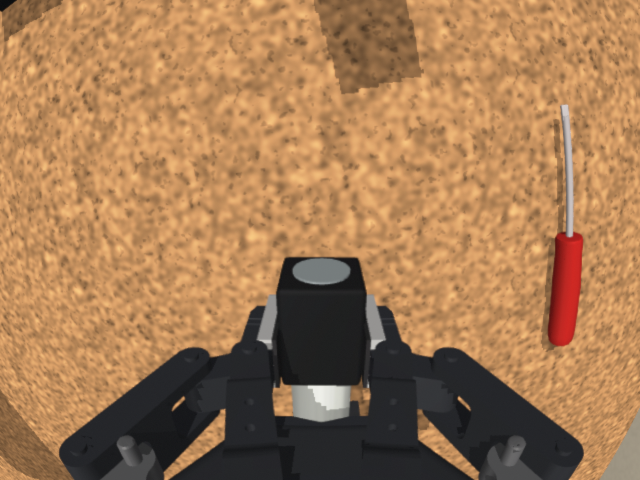

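The wrist view shows the head held squarely (columns 277–365, shoulder at row 383), but the gripper hides the clamp. I'll measure the top camera's bias by comparing the bright barrel with its known pose in the tool, and lower the tool first to cut parallax.

```bash

python3 -m jog '[-1,0.33,0,0.3,0, -1,0,0,0.6,0, -1,0,0,0.6,0, -1,0,0,0.5,0, -1,0,0,0,0, -1,0,0,0,0]' 80
cat > bar.py <<'E'
from h import *
np.set_printoptions(precision=4,suppress=True)
s=get_state();p=s["position"];a=s["ee_rot"][2];u=-np.array([np.cos(a),np.sin(a)])
za=p[2]+.0135
print("tcp",p,np.degrees(a))
for n in ["top","scene"]:
    c=cam(n);im=c["frame"].astype(int);cv2.imwrite(f"pics/{n}_b.png",c["frame"])
    pr=[proj(c,[*(p[:2]+u*l),za]) for l in (.045,.134)]
    print(n,"pred px",np.round(pr,1).tolist())
    m=((im.min(2)>105)&(im.max(2)-im.min(2)<60)).astype(np.uint8)
    r0,r1=int(min(pr[0][0],pr[1][0]))-14,int(max(pr[0][0],pr[1][0]))+14
    c0,c1=int(min(pr[0][1],pr[1][1]))-14,int(max(pr[0][1],pr[1][1]))+14
    w=np.zeros_like(m);w[r0:r1,c0:c1]=m[r0:r1,c0:c1]
    k,lab,st,ce=cv2.connectedComponentsWithStats(w)
    for i in range(1,k):
        if st[i,4]>25: print("comp",st[i].tolist(),ce[i].round(1), im[lab==i].mean(0).round())
    g=cv2.cvtColor(c["frame"],cv2.COLOR_BGR2GRAY)[r0:r1,c0:c1]
    if n=="top":
        print("row0,col0",r0,c0)
        for r in g: print(" ".join(f"{v:3d}" for v in r))
E
python3 bar.py
```

```text
time: 15.3
position: [0.5674, 0.0483, 0.0438]
ee_rot: [-3.14, -0.0, 1.467]
wrist_force: [-0.2, -0.6, -1.3]
grip_width: 0.0307
gripper_force: 79.6
tcp [0.5674 0.0483 0.0438] 84.07094370398227
top pred px [[252.3, 332.1], [255.6, 367.4]]
comp [327, 248, 39, 15, 374] [346.3 254.8] [143. 156. 157.]
row0,col0 238 318
 90  92  86  72  72  86  92  88  74  54  61 103 137 144 149 148 148 147 145 146 140 129 126 126 128 133 122 109 102  96  95  95  98 102 102 104 117 125 128 126 126 117 103  96  94  91 101 103 102 102 101 103 102 107 105 102 102  98  94  94 107 109 109
 90  94  80  76  71  89  91  90  72  56  65 104 132 138 137 147 149 149 146 146 138 121 110 109 115 109 104  99  91  89  88  89  96  96  99 106 116 132 129 117 100  98  98  94  98 101 103 104 100  97  98 108 110 101  95  90  93  87  91 105 108 117 113
 94  99  88  72  75  88  96  88  75  58  74 110 130 133 136 137 141 147 135 123 116 105 104 100 103  98  88  83  80  80  80  84  87  91  89  97 105 114 112 110  93  90  91  94  96 103 107 101  99  94  96 106 105 104  97  84  91 100  99 104 114 112 113
 95  98  87  77  78  91  97  9
[... 6432 characters left out ...]
0 111 100 101 106 100  89  97  99 112 130 154 157 153 149 144 134 136 129 113  84  80  88
 60  55  59  52  51  42  38  62  93 132 140 144 153 155 158 150 148 151 159 153 149 148 142 125 110 103  99  94  86  80  85  86  87  85  81  82  83  95 106 106 104  98  89  95  96  96  98  98 102 112 131 154 151 150 142 141 131 132 122 100  64  54  59
 63  58  57  52  50  41  44  58 103 135 144 141 147 151 160 156 152 147 149 148 146 150 143 140 128 120 108 109 102  97  87  88  89  79  78  80  93  99 102 105 104  97  94  92 101 102 102  95  97 112 124 132 134 133 141 139 134 133 126 111  92  74  78
scene pred px [[261.3, 302.9], [265.4, 259.9]]
comp [261, 255, 55, 19, 699] [287.8 264.1] [147. 162. 170.]
```

```bash

python3 -m jog '[-1,0,0.1,0,0, -1,-0.4,0,0,0, -1,-0.6,0,0,0, -1,-0.6,0,0,0, -1,-0.6,0,0,0, -1,-0.4,0,0,0, -1,0,0,0,0]' 80
python3 - <<'E'
from h import *
t=cam("top");s=cam("scene");print(get_state()["position"],np.degrees(get_state()["ee_rot"]),get_state()["wrist_force"])
A=cv2.resize(t["frame"][225:295,350:460],(660,420),interpolation=3)
B=cv2.resize(s["frame"][205:310,140:300],None,fx=4,fy=4,interpolation=3)
A=A[90:390,60:460];B=B[0:420,60:460]
cv2.imwrite("pics/c6.png",np.hstack([np.vstack([A,np.zeros((120,400,3),np.uint8)]),B]))
E
```

```text
time: 16.1
position: [0.5629, -0.032, 0.0448]
ee_rot: [3.141, 0.001, 1.464]
wrist_force: [-0.6, 0.2, -2.0]
grip_width: 0.0306
gripper_force: 79.5
[ 0.56290435 -0.03008789  0.04462373] [ 1.79981702e+02 -3.64701342e-02  8.40020546e+01] [-0.25080504 -0.41767328 -2.6238365 ]
```

View pics/c6.png

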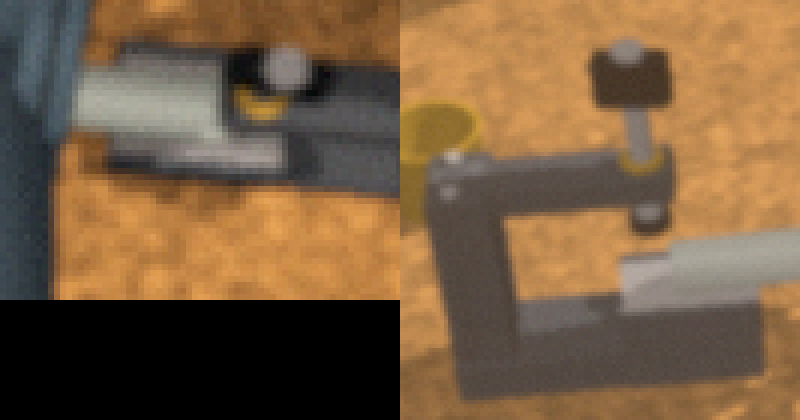

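The composite shows the barrel entering the V under the pad. In the top crop the barrel is at rows 65–135 and the block at about 45–170; in the scene crop the barrel end is at (265,670), below the pad at (215,650). The lateral position looks slightly high, so I'll check it with numeric profiles.

```bash
python3 - <<'E'
from h import *
t=cam("top");g=cv2.cvtColor(t["frame"],cv2.COLOR_BGR2GRAY);o=cv2.cvtColor(cv2.imread("pics/top0.png"),cv2.COLOR_BGR2GRAY)
print("rows 242..280; now / before, mean over col triples")
for c0 in (375,380,384,388,391):
    print(c0,"now",g[242:278,c0:c0+3].mean(1).astype(int).tolist())
    print(c0,"old",o[242:278,c0:c0+3].mean(1).astype(int).tolist())
hsv=cv2.cvtColor(cv2.imread("pics/top0.png"),cv2.COLOR_BGR2HSV)
for c0 in (380,384,391): print(c0,"sat",hsv[242:278,c0:c0+3,1].mean(1).astype(int).tolist())
p=get_state()["position"]
for dx in(.022,.05): print(proj(t,[p[0]-.1045*(.09+0),p[1]-.09,.056]))
E
```

```text
rows 242..280; now / before, mean over col triples
375 now [112, 106, 101, 95, 89, 97, 105, 108, 107, 118, 131, 145, 154, 167, 170, 171, 166, 159, 146, 120, 98, 84, 87, 87, 81, 72, 77, 100, 128, 144, 149, 142, 140, 134, 131, 139]
375 old [159, 157, 144, 133, 128, 139, 151, 153, 149, 139, 139, 147, 155, 152, 154, 154, 158, 158, 149, 143, 129, 124, 127, 128, 117, 106, 115, 135, 145, 142, 136, 137, 129, 124, 123, 129]
380 now [103, 103, 102, 93, 79, 67, 74, 90, 104, 111, 123, 138, 150, 160, 167, 172, 172, 163, 153, 136, 112, 101, 102, 80, 58, 42, 46, 78, 91, 100, 116, 139, 152, 161, 160, 158]
380 old [147, 148, 143, 133, 113, 92, 97, 122, 146, 157, 161, 157, 160, 163, 161, 145, 131, 123, 121, 119, 122, 133, 134, 119, 82, 55, 69, 109, 133, 135, 134, 133, 143, 150, 150, 146]
384 now [120, 100, 89, 78, 68, 60, 65, 90, 107, 113, 119, 130, 143, 153, 167, 171, 170, 169, 159, 141, 118, 103, 102, 92, 81, 67, 56, 62, 80, 92, 104, 125, 140, 144, 141, 145]
384 old [152, 142, 129, 114, 100, 85, 91, 119, 152, 167, 169, 166, 165, 165, 167, 157, 138, 124, 122, 122, 123, 130, 139, 121, 90, 67, 59, 82, 
[... 691 characters left out ...]
 123, 137, 141, 124, 85, 59, 66, 112, 150, 164, 166, 151, 130, 121, 132]
380 sat [167, 165, 167, 156, 118, 62, 30, 21, 27, 26, 21, 24, 23, 24, 21, 26, 24, 21, 26, 27, 27, 26, 21, 16, 9, 19, 120, 162, 165, 169, 166, 168, 165, 167, 164, 166]
384 sat [165, 167, 169, 167, 132, 69, 16, 23, 27, 25, 25, 28, 25, 25, 24, 25, 22, 23, 29, 29, 28, 27, 25, 19, 10, 12, 51, 145, 165, 169, 164, 167, 163, 169, 164, 167]
391 sat [165, 166, 167, 168, 159, 130, 53, 14, 21, 24, 26, 25, 25, 24, 25, 25, 26, 25, 27, 28, 27, 25, 23, 24, 16, 7, 8, 107, 159, 163, 166, 163, 166, 167, 168, 166]
(np.float64(255.58887995050077), np.float64(381.2878741728815))
(np.float64(255.58887995050077), np.float64(381.2878741728815))
```

```bash

python3 -m jog '[-1,-0.2,-0.03,0,0, -1,-0.4,0,0,0, -1,-0.4,0,0,0, -1,-0.4,0,0,0, -1,-0.3,0,0,0, -1,-0.1,0,0,0, -1,0,0,0,0]' 80
python3 -m jog '[-1,-0.1,0,0,0, -1,0,0,0,0]' 80
python3 -m jog '[-1,-0.06,0,0,0, -1,0,0,0,0]' 80
python3 -m jog '[-1,-0.06,0,0,0, -1,0,0,0,0]' 80
```

```text
time: 16.95
position: [0.5562, -0.0843, 0.0444]
ee_rot: [3.142, -0.0, 1.466]
wrist_force: [0.2, -0.5, -1.6]
grip_width: 0.0305
gripper_force: 79.5
time: 17.15
position: [0.556, -0.0865, 0.0444]
ee_rot: [-3.142, 0.0, 1.467]
wrist_force: [0.2, 0.3, -0.9]
grip_width: 0.0304
gripper_force: 79.5
time: 17.35
position: [0.5558, -0.0882, 0.0444]
ee_rot: [3.142, 0.0, 1.467]
wrist_force: [0.1, -0.5, -1.9]
grip_width: 0.0305
gripper_force: 79.5
time: 17.55
position: [0.5556, -0.0902, 0.0444]
ee_rot: [-3.142, 0.0, 1.467]
wrist_force: [-0.2, -0.9, -1.7]
grip_width: 0.0309
gripper_force: 79.5
```

```bash

python3 -m jog '[-1,0,0,0.08,0, -1,0,0,0.08,0, -1,0,0,0,0]' 80
python3 -m jog '[-1,0,0,0.04,0, -1,0,0,0,0]' 80
python3 -m jog '[-1,0,0,0.04,0, -1,0,0,0,0]' 80
python3 - <<'E'
from h import *
s=get_state();print(s["wrist_force"],s["ft_torque"])
E
```

```text
time: 17.85
position: [0.5561, -0.0903, 0.0398]
ee_rot: [3.14, 0.0, 1.467]
wrist_force: [0.6, -0.9, -1.1]
grip_width: 0.031
gripper_force: 79.8
time: 18.05
position: [0.5565, -0.0904, 0.0392]
ee_rot: [3.14, 0.001, 1.467]
wrist_force: [1.3, -0.2, 0.7]
grip_width: 0.031
gripper_force: 79.9
time: 18.25
position: [0.5569, -0.0905, 0.0384]
ee_rot: [3.139, 0.001, 1.467]
wrist_force: [3.1, 0.6, 3.8]
grip_width: 0.0307
gripper_force: 80.3
[3.11702451 0.59400919 3.77054454] [-0.34032739 -0.34346896  0.12804884]
```

```bash

python3 -m jog '[-1,0,0.04,0,0, -1,0,0,0,0]' 80
python3 -m jog '[-1,0,0,0.04,0, -1,0,0,0,0]' 80
python3 -m jog '[-1,-0.06,0,0,0, -1,0,0,0,0]' 80
python3 -m jog '[-1,-0.06,0,0,0, -1,0,0,0,0]' 80
```

```text
time: 18.45
position: [0.5571, -0.0905, 0.0381]
ee_rot: [3.141, 0.001, 1.467]
wrist_force: [-0.4, 1.9, 5.1]
grip_width: 0.0309
gripper_force: 80.6
time: 18.65
position: [0.5572, -0.0904, 0.0378]
ee_rot: [3.14, 0.001, 1.466]
wrist_force: [-0.9, 2.1, 8.0]
grip_width: 0.0308
gripper_force: 81.0
time: 18.85
position: [0.5572, -0.0905, 0.038]
ee_rot: [3.14, -0.003, 1.467]
wrist_force: [-1.2, 6.3, 9.1]
grip_width: 0.031
gripper_force: 81.2
time: 19.05
position: [0.5571, -0.0906, 0.0382]
ee_rot: [3.14, -0.006, 1.468]
wrist_force: [-1.5, 10.1, 11.6]
grip_width: 0.031
gripper_force: 81.4
```

```bash

python3 -m jog '[-1,0,0,-0.06,0, -1,0,0,0,0]' 80
python3 -m jog '[-1,-0.06,0,0,0, -1,0,0,0,0]' 80
python3 - <<'E'
from h import *
t=cam("top");s=cam("scene")
for n,c in(("top",t),("scene",s)):
  for k in ["work_head","knob_grip","stem"]:
    print(n,k,[(np.round(f["pixel"],1).tolist(),round(f["confidence"],2)) for f in find_in(n,k)[:2]])
E
```

```text
time: 19.25
position: [0.5568, -0.0918, 0.0385]
ee_rot: [3.141, -0.004, 1.468]
wrist_force: [1.0, 6.6, 5.8]
grip_width: 0.0306
gripper_force: 80.6
time: 19.45
position: [0.5567, -0.0933, 0.0385]
ee_rot: [3.141, -0.005, 1.468]
wrist_force: [0.8, 6.9, 6.0]
grip_width: 0.0306
gripper_force: 80.7
top work_head []
top knob_grip []
top stem [([325.4, 442.4], 0.37)]
scene work_head [([273.7, 227.2], 0.97), ([346.6, 313.9], 0.69)]
scene knob_grip [([222.7, 210.5], 0.71), ([280.9, 199.5], 0.48)]
scene stem [([227.5, 211.7], 0.69)]
```

```bash

python3 -m jog '[-1,0,0,-0.05,0, -1,-0.06,0,0,0, -1,0,0,0,0]' 80
python3 -m jog '[-1,-0.06,0,0,0, -1,0,0,0,0]' 80
python3 -m jog '[-1,-0.06,0,0,0, -1,0,0,0,0]' 80
```

```text
time: 20.15
position: [0.5561, -0.0974, 0.0388]
ee_rot: [-3.142, -0.001, 1.467]
wrist_force: [2.3, 1.8, 0.0]
grip_width: 0.0307
gripper_force: 79.9
time: 20.35
position: [0.556, -0.0979, 0.0389]
ee_rot: [3.142, -0.004, 1.467]
wrist_force: [3.7, 5.4, 0.7]
grip_width: 0.0307
gripper_force: 80.0
time: 20.55
position: [0.556, -0.098, 0.039]
ee_rot: [3.141, -0.007, 1.468]
wrist_force: [3.5, 9.5, 0.7]
grip_width: 0.031
gripper_force: 80.0
```

```bash

python3 -m jog '[-1,0,0.04,0.04,0, -1,0,0,0.04,0, -1,0,0,0,0]' 80
python3 -m jog '[-1,0,0,0.04,0, -1,0,0,0,0]' 40
python3 - <<'E'
from h import *
s=get_state();print(s["wrist_force"],s["ft_torque"])
E
```

```text
time: 20.85
position: [0.5564, -0.098, 0.0384]
ee_rot: [-3.14, -0.006, 1.467]
wrist_force: [-1.8, 11.5, 9.4]
grip_width: 0.0309
gripper_force: 81.2
time: 21.05
position: [0.5564, -0.0979, 0.038]
ee_rot: [-3.141, -0.006, 1.467]
wrist_force: [-3.8, 12.9, 14.0]
grip_width: 0.0306
gripper_force: 81.6
[-3.81369242 12.91021432 14.02805413] [ 1.48829832  0.6752931  -0.40587211]
```

```bash

python3 -m jog '[0.3,0,0,0,0, 0.5,0,0,0,0, 1,0,0,0,0, 1,0,0,0,0, 1,0.3,0,0,0, 1,0.7,0,0,0, 1,0.8,0,-0.2,0, 1,0.8,0,-0.6,0]' 40
python3 -m jog '[1,0.4,0,-0.9,0, 1,0,0,-0.9,0, 1,0,0,-0.9,0, 1,0,0,-0.9,0, 1,0,0,0,0, 1,0,0,0,0]' 40
python3 - <<'E'
from h import *
np.set_printoptions(precision=4,suppress=True)
s0=get_state();print(s0["position"],s0["ee_rot"],s0["wrist_force"],s0["ft_torque"])
t=cam("top");s=cam("scene");w=cam("wrist")
for c in (t,s,w): cv2.imwrite(f"pics/{c['name']}7.png",c["frame"])
for c in(t,s,w):
  for k in ["work_head","work_barrel","knob_grip","stem","clamp","v_end"]:
    print(c["name"],k,[(np.round(f["pixel"],1).tolist(),round(f["confidence"],2)) for f in find_in(c["name"],k)[:2]])
print("wrist cam",w["world_from_camera"])
for nm,P in [("knob",[.5505,-.168,.177]),("head",[.557,-.092,.05])]: print(nm,[np.round(proj(c,P),1) for c in (t,s,w)])
E
```

```text
time: 21.85
position: [0.5628, -0.0222, 0.0574]
ee_rot: [-3.136, -0.0, 1.466]
wrist_force: [-0.6, -0.9, -0.0]
grip_width: 0.0851
gripper_force: 0.0
time: 22.45
position: [0.5667, -0.0113, 0.1682]
ee_rot: [3.14, 0.0, 1.467]
wrist_force: [-0.5, -0.0, -0.7]
grip_width: 0.0851
gripper_force: 0.0
[ 0.5667 -0.0113  0.1682] [3.14   0.     1.4671] [-0.4606 -0.0304 -0.6932] [0.0292 0.0316 0.0012]
top work_head [([255.0, 379.3], 0.73)]
top work_barrel [([258.2, 380.4], 0.88)]
top knob_grip []
top stem []
top clamp [([260.6, 417.9], 0.78)]
top v_end [([261.7, 418.1], 0.9), ([239.1, 228.4], 0.32)]
scene work_head [([272.6, 233.3], 0.76), ([202.7, 402.3], 0.23)]
scene work_barrel [([273.9, 234.0], 0.64), ([226.0, 211.7], 0.37)]
scene knob_grip [([225.9, 213.5], 0.84)]
scene stem [([229.4, 214.6], 0.92)]
scene clamp [([280.7, 197.4], 0.96)]
scene v_end [([281.6, 198.1], 0.71), ([342.9, 314.2], 0.3)]
wrist work_head [([348.4, 321.4], 0.78)]
wrist work_barrel [([349.2, 322.0], 0.9)]
wrist knob_grip []
wrist stem [([415.5, 321.9], 0.58)]
wrist clamp [([377.0, 305.9], 0.66), ([349.4, 322.4], 0.31)]
wrist v_end [([374.7, 304.4], 0.82)]
wrist cam [[ 0.9946  0.0975  0.0354  0.5748]
 [-0.1037  0.9413  0.3213  0.0701]
 [-0.002  -0.3233  0.9463  0.3092]
 [ 0.      0.      0.      1.    ]]
knob [array([250.5, 407.6]), array([222.4, 212.7]), array([511.5, 322.1])]
head [array([254.6, 370. ]), array([269.7, 257. ]), array([324. , 320.4])]
```

```bash

python3 -m jog '[1,0,0,-0.5,-1, 1,0,0,-0.5,-1, 1,0,0,0,-1, 1,0,0,0,-1, 1,0,0,0,-1, 1,0,0,0,-1, 1,0,0,0,-1, 1,0,0,0,-1]'  >/dev/null
python3 -m jog '[1,0,0,0,-1, 1,0,0,0,-1, 1,0,0,0,-1, 1,0,0,0,-1, 1,0,0,0,-1, 1,0,0,0,-1, 1,0,0,0,-1, 1,0,0,0,-1]'  >/dev/null
python3 -m jog '[1,0,0,0,-1, 1,0,0,0,-1, 1,0,0,0,-1, 1,0,0,0,-1, 1,0,0,0,-1, 1,0,0,0,-1, 1,0,0,0,-1, 1,0,0,0,-1]'  >/dev/null
python3 -m jog '[1,0,0,0,-1, 1,0,0,0,-1, 1,0,0,0,-1, 1,0,0,0,-1, 1,0,0,0,-1, 1,0,0,0,-1, 1,0,0,0,0]'  
python3 go.py .5585 -.10 .2 -96
```

```text
time: 26.6
position: [0.5662, -0.0116, 0.1977]
ee_rot: [-3.142, 0.0, -1.675]
wrist_force: [-0.7, -0.1, -0.3]
grip_width: 0.0857
gripper_force: 0.0
turn 0.01 shift [ 2.958 -0.052 -0.076] pos [ 0.5662 -0.0116  0.1977] rot [-180.      0.    -95.96] F [-0.7 -0.1 -0.3] t 26.6
```

```bash

python3 -m jog '[1,0.7,0,0,0, 1,0.8,0,0,0, 1,0.8,0,0,0, 1,0.66,0,0,0, 1,0,0,0,0, 1,0,0,0,0]' 
python3 - <<'E'
from h import *
np.set_printoptions(precision=4,suppress=True)
s0=get_state();print(s0["position"],s0["ee_rot"])
w=cam("wrist");cv2.imwrite("pics/w8.png",w["frame"])
for k in ["work_head","work_barrel","knob_grip","stem","clamp","v_end"]:
    print(k,[(np.round(f["pixel"],1).tolist(),round(f["confidence"],2),onz(w,f["pixel"],.177).round(4).tolist()) for f in find_in("wrist",k)[:2]])
for P in [[.551,-.1665,.188],[.555,-.118,.048],[.5575,-.105,.066]]: print(P,np.round(proj(w,P),1))
E
```

```text
time: 27.2
position: [0.5569, -0.1, 0.1977]
ee_rot: [3.141, 0.001, -1.677]
wrist_force: [-0.4, -0.5, -0.3]
grip_width: 0.0852
gripper_force: 0.0
[ 0.5569 -0.1     0.1977] [ 3.1415  0.0006 -1.677 ]
work_head [([225.6, 323.0], 0.71, [0.553, -0.1343, 0.177])]
work_barrel [([227.6, 321.6], 0.62, [0.5537, -0.1334, 0.177])]
knob_grip [([151.5, 324.8], 0.64, [0.5486, -0.1681, 0.177])]
stem [([149.9, 324.8], 0.76, [0.5485, -0.1688, 0.177]), ([225.4, 319.9], 0.7, [0.5544, -0.1346, 0.177])]
clamp [([98.1, 322.6], 0.69, [0.5471, -0.1917, 0.177])]
v_end [([96.1, 321.5], 0.68, [0.5475, -0.1926, 0.177]), ([293.1, 140.2], 0.27, [0.6551, -0.1074, 0.177])]
[0.551, -0.1665, 0.188] [158.6 319.7]
[0.555, -0.118, 0.048] [198.2 321.8]
[0.5575, -0.105, 0.066] [220.1 320.4]
```

View pics/w8.png

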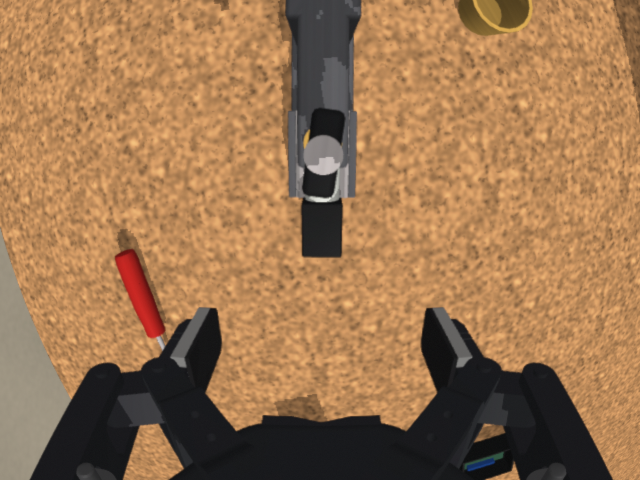

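The wrist view shows the housing seated: head at rows 198–257, columns 302–342, against the V-block's open end at row 196. The knob bar runs from (110,333) to (197,320) with the screw's top disc at (154,323), so it is tilted about 6° clockwise from tool x.

```bash
python3 - <<'E'
from h import *
w=cam("wrist");f=w["frame"];g=cv2.cvtColor(f,cv2.COLOR_BGR2GRAY)
for c0 in (291,295,350,353): print(c0,"V side rows186-206",g[186:207,c0:c0+2].mean(1).astype(int).tolist())
for c0 in (306,318,330,337): print(c0,"head rows 186-206",g[186:207,c0:c0+2].mean(1).astype(int).tolist())
m=np.zeros_like(g);m[100:197,295:352]=(f[100:197,295:352].max(2)<42)
y,x=np.nonzero(m);print(len(x),np.percentile(y,[1,99]))
for r in (112,118,125,132,180,186,192):
    q=np.nonzero(m[r])[0];print(r,q.min() if len(q) else None,q.max() if len(q) else None)
for n,rc,z in[("disc",(154,323.3),.188),("Vend",(196,297),.048),("headtop",(200,320),.066),("headback",(257,322),.066)]: print(n,onz(w,rc,z).round(4))
E
python3 go.py .5495 -.1685 .20 -96
```

```text
291 V side rows186-206 [93, 93, 92, 92, 92, 92, 92, 92, 92, 98, 122, 142, 143, 136, 128, 123, 121, 122, 125, 132, 138]
295 V side rows186-206 [110, 107, 100, 108, 109, 108, 102, 100, 102, 118, 155, 177, 173, 161, 148, 136, 130, 122, 119, 125, 136]
350 V side rows186-206 [91, 92, 92, 92, 91, 91, 92, 91, 92, 94, 115, 140, 151, 151, 148, 146, 140, 132, 126, 125, 125]
353 V side rows186-206 [95, 96, 96, 96, 96, 95, 94, 94, 94, 96, 112, 134, 147, 143, 137, 132, 123, 117, 116, 117, 121]
306 head rows 186-206 [26, 26, 27, 26, 26, 28, 48, 87, 112, 119, 118, 116, 102, 62, 24, 16, 19, 24, 28, 31, 31]
318 head rows 186-206 [33, 33, 33, 33, 33, 32, 32, 28, 54, 140, 201, 223, 225, 223, 204, 100, 32, 24, 30, 32, 32]
330 head rows 186-206 [31, 31, 31, 30, 31, 30, 30, 32, 54, 124, 189, 202, 172, 159, 139, 54, 19, 24, 29, 32, 32]
337 head rows 186-206 [179, 178, 175, 157, 142, 137, 134, 134, 134, 133, 131, 127, 114, 74, 28, 16, 18, 23, 28, 32, 32]
1547 [107.46 193.  ]
112 313 343
118 312 344
125 311 343
132 311 342
180 304 334
186 303 333
192 307 331
disc [ 0.5497 -0.1675  0.188 ]
Vend [ 0.5749 -0.1212  0.048 ]
headtop [ 0.5563 -0.1201  0.066 ]
headback [ 0.5596 -0.0738  0.066 ]
turn 0.01 shift [ 2.318  0.01  -0.076] pos [ 0.5571 -0.0994  0.1977] rot [180.     0.   -95.91] F [-0.5 -0.1 -0.9] t 27.6
```

```bash

python3 -m jog '[1,0.5,0,0,0, 1,0.8,0,0,0, 1,0.8,0,0,0, 1,0.2,0,0,1, 1,0,0,0,0.25, 1,0,0,0,0]'
cat > ft.py <<'E'
from h import *
s=get_state();print("t",round(s["time"],2),"pos",s["position"].round(4),"yaw",np.degrees(s["ee_rot"][2]).round(2),"F",s["wrist_force"].round(1),"T",s["ft_torque"].round(3),"q6",s["q"][5].round(3),"e6",s["joint_efforts"][5].round(3),"w",round(s["grip_width"],4))
E
python3 go.py .5497 -.168 .1605 -103.5
python3 ft.py
```

```text
time: 28.2
position: [0.5497, -0.1691, 0.1977]
ee_rot: [3.141, 0.0, -1.805]
wrist_force: [-0.5, -0.8, 0.2]
grip_width: 0.0854
gripper_force: 0.0
turn 0.01 shift [-0.035  0.008  1.239] pos [ 0.5497 -0.1691  0.1977] rot [ 1.7999e+02  1.0000e-02 -1.0343e+02] F [-0.5 -0.8  0.2] t 28.2
t 28.2 pos [ 0.5497 -0.1691  0.1977] yaw -103.43 F [-0.5 -0.8  0.2] T [-0.061 -0.022 -0.009] q6 -1.751 e6 0.104 w 0.0854
```

```bash

python3 -m jog '[1,-0.03,0,0.4,0, 1,0,0,0.5,0, 1,0,0,0.32,0, 0,0,0,0,0, -1,0,0,0,0, -1,0,0,0,0, -1,0,0,0,0, -1,0,0,0,0]' 60
python3 ft.py
python3 -m jog '[-1,0,0,0,0, -1,0,0,0,0, -1,0,0,0,0]' 60
python3 ft.py
```

```text
time: 29.0
position: [0.5489, -0.1675, 0.1619]
ee_rot: [3.139, -0.0, -1.806]
wrist_force: [-4.4, 1.3, 14.7]
grip_width: 0.0129
gripper_force: 61.2
t 29.0 pos [ 0.5489 -0.1675  0.1619] yaw -103.47 F [-4.4  1.3 14.7] T [ 0.158  0.148 -0.265] q6 -1.748 e6 -0.214 w 0.0129
time: 29.3
position: [0.549, -0.1675, 0.1621]
ee_rot: [3.14, -0.0, -1.806]
wrist_force: [-5.0, 2.0, 5.1]
grip_width: 0.0127
gripper_force: 59.7
t 29.3 pos [ 0.549  -0.1675  0.1621] yaw -103.49 F [-5.   2.   5.1] T [ 0.274  1.074 -0.202] q6 -1.748 e6 -0.235 w 0.0127
```

```bash

python3 -m jog '[-1,0,0,0.01,0.5, -1,0,0,0.02,1, -1,0,0,0.02,1, -1,0,0,0.02,1, -1,0,0,0.02,1]' 60 >/dev/null; python3 ft.py
python3 -m jog '[-1,0,0,0.02,1, -1,0,0,0.02,1, -1,0,0,0.02,1, -1,0,0,0.02,1]' 60 >/dev/null; python3 ft.py
python3 -m jog '[-1,0,0,0.02,1, -1,0,0,0.02,1, -1,0,0,0.02,1, -1,0,0,0.02,1]' 60 >/dev/null; python3 ft.py
```

```text
t 29.8 pos [ 0.5487 -0.1674  0.1594] yaw -130.64 F [-6.1  1.6  6.6] T [0.29  1.24  0.246] q6 -1.274 e6 -0.462 w 0.0132
t 30.2 pos [ 0.5485 -0.1672  0.157 ] yaw -154.64 F [-6.2  2.4  6.3] T [0.384 1.391 0.251] q6 -0.855 e6 -0.465 w 0.013
t 30.6 pos [ 0.5484 -0.1669  0.1546] yaw -178.63 F [-7.6  2.8  6.5] T [0.509 1.422 0.273] q6 -0.436 e6 -0.467 w 0.0126
```

```bash

python3 -m jog '[-1,0,0,0.02,1, -1,0,0,0.02,1, -1,0,0,0.02,1, -1,0,0,0.02,1]' 60 >/dev/null; python3 ft.py
python3 -m jog '[-1,0,0,0.02,1, -1,0,0,0.02,1, -1,0,0,0,0]' 60 >/dev/null; python3 ft.py
python3 -m jog '[0.3,0,0,0,0, 1,0,0,0,0, 1,0,0,0,0, 1,0,0,-0.6,0, 1,0,0,-0.5,-1, 1,0,0,0,-1, 1,0,0,0,-1, 1,0,0,0,-1]' >/dev/null; python3 ft.py
```

```text
t 31.0 pos [ 0.5485 -0.1667  0.1522] yaw 157.38 F [-7.1  3.6  5.5] T [0.578 1.362 0.173] q6 -0.017 e6 -0.469 w 0.0126
t 31.3 pos [ 0.5486 -0.1666  0.151 ] yaw 145.47 F [-5.7  2.6  6.8] T [ 0.676  1.259 -0.261] q6 0.191 e6 0.032 w 0.0131
t 32.1 pos [ 0.5506 -0.168   0.1831] yaw 169.8 F [-0.8 -0.5  0.3] T [-0.021  0.009  0.054] q6 -0.235 e6 0.69 w 0.0853
```

```bash

python3 -m jog '[1,0,0,0,-1, 1,0,0,0,-1, 1,0,0,0,-1, 1,0,0,0,-1, 1,0,0,0,-1, 1,0,0,0,-1, 1,0,0,0,-1, 1,0,0,0,-1]' >/dev/null
python3 -m jog '[1,0,0,0,-1, 1,0,0,0,-1, 1,0,0,0,-1, 1,0,0,0,-1, 1,0,0,0,-1, 1,0,0,0,-1, 1,0,0,0,-1, 1,0,0,0,-1]' >/dev/null
python3 -m jog '[1,0,0,0,-1, 1,0,0,0,-1, 1,0,0,0,-1, 1,0,0,0,-1, 1,0,0,0,-1, 1,0,0,0,-1, 1,0,0,0,-1, 1,0,0,0,-1]' >/dev/null
python3 -m jog '[1,0,0,0,-1, 1,0,0,0,-1, 1,0,0,0,0, 1,0,0,0,0]' 
python3 go.py .5486 -.1666 .151 -34.5
```

```text
time: 34.9
position: [0.5502, -0.1678, 0.1829]
ee_rot: [-3.142, -0.0, -0.604]
wrist_force: [0.4, 0.6, 0.9]
grip_width: 0.0855
gripper_force: 0.0
turn -0.01 shift [-0.068 -0.003  1.064] pos [ 0.5502 -0.1678  0.1829] rot [-1.800e+02 -2.000e-02 -3.458e+01] F [0.4 0.6 0.9] t 34.9
```

```bash

python3 -m jog '[1,-0.06,0,0.4,0, 1,0,0,0.5,0, 1,0,0,0.15,0, 0,0,0,0,0, -1,0,0,0,0, -1,0,0,0,0, -1,0,0,0,0, -1,0,0,0,0]' 60
python3 -m jog '[-1,0,0,0,0, -1,0,0,0,0]' 60 >/dev/null; python3 ft.py
python3 -m jog '[-1,0,0,0.02,1, -1,0,0,0.02,1]' 60 >/dev/null; python3 ft.py
python3 -m jog '[-1,0,0,0.02,1, -1,0,0,0.02,1]' 60 >/dev/null; python3 ft.py
python3 -m jog '[-1,0,0,0.02,1, -1,0,0,0.02,1]' 60 >/dev/null; python3 ft.py
```

```text
time: 35.7
position: [0.5489, -0.1668, 0.1522]
ee_rot: [-3.141, -0.001, -0.602]
wrist_force: [0.1, 0.1, 9.3]
grip_width: 0.0129
gripper_force: 60.3
t 35.9 pos [ 0.5489 -0.1668  0.1523] yaw -34.48 F [-1.1 -0.6  3. ] T [ 0.065  0.067 -0.218] q6 -2.952 e6 -0.245 w 0.0127
t 36.1 pos [ 0.5489 -0.1668  0.1511] yaw -46.63 F [-1.2  0.   2.4] T [-0.038  0.044  0.219] q6 -2.74 e6 -0.461 w 0.0129
t 36.3 pos [ 0.549  -0.1668  0.1499] yaw -58.62 F [-0.7  0.6  2.3] T [-0.006  0.104  0.271] q6 -2.53 e6 -0.45 w 0.0131
t 36.5 pos [ 0.549  -0.1668  0.1487] yaw -70.62 F [-0.  -0.4  3. ] T [0.032 0.084 0.259] q6 -2.321 e6 -0.449 w 0.0131
```

```bash

python3 -m jog '[-1,0,0,0.02,1, -1,0,0,0.02,1]' 60 >/dev/null; python3 ft.py
python3 -m jog '[-1,0,0,0.02,1]' 60 >/dev/null; python3 ft.py
python3 -m jog '[-1,0,0,0.02,1]' 60 >/dev/null; python3 ft.py
python3 -m jog '[-1,0,0,0.02,1]' 60 >/dev/null; python3 ft.py
```

```text
t 36.7 pos [ 0.549  -0.1668  0.1475] yaw -82.62 F [-0.7 -0.   2.6] T [-0.01   0.056  0.207] q6 -2.111 e6 -0.449 w 0.0132
t 36.8 pos [ 0.549  -0.1668  0.1469] yaw -88.62 F [ 0.4 -0.4  2.4] T [-0.014  0.077  0.243] q6 -2.007 e6 -0.449 w 0.013
t 36.9 pos [ 0.549  -0.1668  0.1463] yaw -94.62 F [-0.3  0.9  2.9] T [0.06  0.012 0.245] q6 -1.902 e6 -0.449 w 0.0131
t 37.0 pos [ 0.549  -0.1668  0.1457] yaw -100.62 F [ 0.2 -0.1  3.2] T [-0.008  0.085  0.249] q6 -1.797 e6 -0.449 w 0.0128
```

```bash

python3 -m jog '[-1,0,0,0.02,1]' 60 >/dev/null; python3 ft.py
python3 -m jog '[-1,0,0,0.02,1]' 60 >/dev/null; python3 ft.py
python3 -m jog '[-1,0,0,0.02,1]' 60 >/dev/null; python3 ft.py
python3 -m jog '[-1,0,0,0.02,1]' 60 >/dev/null; python3 ft.py
```

```text
t 37.1 pos [ 0.549  -0.1668  0.1451] yaw -106.62 F [0.5 0.2 3.4] T [0.007 0.047 0.252] q6 -1.692 e6 -0.449 w 0.013
t 37.2 pos [ 0.549  -0.1668  0.1445] yaw -112.62 F [-0.4  0.4  2.9] T [0.051 0.08  0.257] q6 -1.588 e6 -0.449 w 0.0131
t 37.3 pos [ 0.549  -0.1668  0.1439] yaw -118.62 F [-0.1  0.4  2.8] T [0.012 0.044 0.25 ] q6 -1.483 e6 -0.449 w 0.0126
t 37.4 pos [ 0.549  -0.1668  0.1433] yaw -124.62 F [-0.9 -0.7  3.4] T [0.028 0.08  0.252] q6 -1.378 e6 -0.449 w 0.0129
```

```bash

python3 -m jog '[-1,0,0,0.02,1]' 60 >/dev/null; python3 ft.py
python3 -m jog '[-1,0,0,0.02,1]' 60 >/dev/null; python3 ft.py
```

```text
t 37.5 pos [ 0.5491 -0.1668  0.1427] yaw -130.62 F [ 0.2 -1.   2.4] T [-0.024  0.075  0.259] q6 -1.274 e6 -0.436 w 0.0129
t 37.6 pos [ 0.5491 -0.1668  0.1422] yaw -136.62 F [-0.4 -0.5  2.3] T [-0.032  0.036  0.252] q6 -1.169 e6 -0.412 w 0.0125
```

```bash

python3 -m jog '[-1,0,0,0.02,1]' 60 >/dev/null; python3 ft.py
python3 -m jog '[-1,0,0,0.02,1]' 60 >/dev/null; python3 ft.py
```

```text
t 37.7 pos [ 0.5491 -0.1668  0.1416] yaw -142.61 F [ 0.3 -0.2  2.6] T [0.05  0.068 0.305] q6 -1.064 e6 -0.389 w 0.0125
t 37.8 pos [ 0.5491 -0.1668  0.141 ] yaw -148.61 F [ 0.4 -0.   3.4] T [0.002 0.049 0.342] q6 -0.96 e6 -0.365 w 0.013
```

```bash

python3 -m jog '[-1,0,0,0.02,1]' 60 >/dev/null; python3 ft.py
python3 -m jog '[-1,0,0,0,0, -1,0,0,0,0]' 60 >/dev/null; python3 ft.py
python3 -m jog '[0.2,0,0,0,0, 1,0,0,0,0, 1,0,0,0,0, 1,0,0,-0.3,0, 1,0,0,-0.8,0, 1,0,0,-1,0, 1,0,0,-1,0, 1,0,0,-1,0]' 
python3 ft.py
```

```text
t 37.9 pos [ 0.5491 -0.1668  0.1404] yaw -154.6 F [ 0.  -0.2  2.7] T [0.024 0.15  0.365] q6 -0.855 e6 -0.342 w 0.0128
t 38.1 pos [ 0.5491 -0.1668  0.1404] yaw -154.36 F [-0.7  0.5  3.8] T [ 0.131  0.014 -0.179] q6 -0.859 e6 -0.169 w 0.0128
time: 38.9
position: [0.5484, -0.1666, 0.2642]
ee_rot: [-3.141, 0.0, -2.695]
wrist_force: [0.2, 0.3, 0.0]
grip_width: 0.0853
gripper_force: 0.0
t 38.9 pos [ 0.5484 -0.1666  0.2642] yaw -154.43 F [0.2 0.3 0. ] T [ 0.052 -0.057 -0.041] q6 -0.858 e6 0.0 w 0.0853
```

```bash
python3 - <<'E'
from h import *
w=cam("scene");o=cv2.imread("pics/scene7.png")
d=cv2.absdiff(w["frame"],o).max(2)
print("head area diff",d[255:290,225:275].mean(),"noise ref",d[300:340,60:200].mean(),"knob area",d[210:245,195:235].mean())
for k in ["work_head","work_barrel","knob_grip"]: print(k,[(f["pixel"],round(f["confidence"],2)) for f in find_in("scene",k)[:1]])
cv2.imwrite("pics/end.png",cv2.resize(w["frame"][190:310,140:290],None,fx=4,fy=4,interpolation=3))
E
```

```text
head area diff 3.1485714285714286 noise ref 32.90678571428571 knob area 32.47857142857143
work_head [([273.0, 237.3], 0.6)]
work_barrel [([274.1, 235.8], 0.89)]
knob_grip [([232.9, 215.4], 0.5)]
```

View pics/end.png

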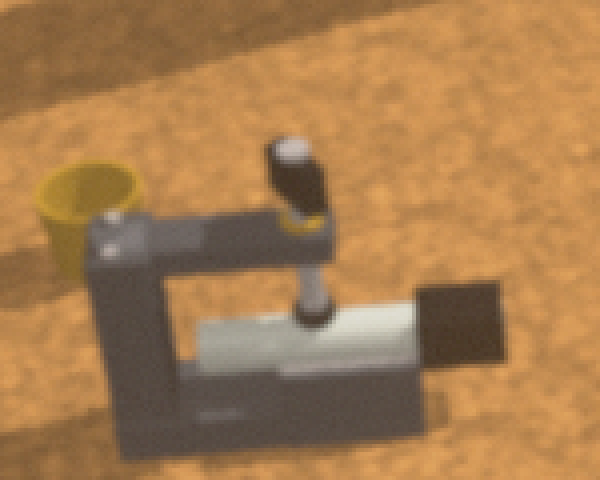

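The last picture shows the barrel seated in the V, the pad pressing on it at (310,312), and the head's shoulder against the block end at column 418. The robot is clear, so I'm handing the job in.

```bash
python3 -c "
from cell import job_done
print(job_done())"
```

```text
the job is handed in; nothing more can be done
None
```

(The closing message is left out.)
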